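# Shim the rocking comparator stand

## Task

The dial stand rocks because its one short foot hangs clear of the bench. Push the wooden wedge, thin end first, along the bench under that foot until it sits snug and the stand stands firm and level, not jacked up; then press down with a fingertip on the round steel pad above that foot to prove it no longer rocks, and draw back. Only push and press: do not lift or pick up anything, do not shift the stand, and leave the other things on the bench alone.

Things in the scene. Friction and masses are not known exactly. Their poses are not given: they have to be found in the camera images.
- stand: Dial comparator stand, loose, about 3.2 kg. Green base plate 170 (its x) x 140 (its y) mm, underside 22 mm and top 40 mm above the bench, on four domed feet at x +-70, y +-55 mm. It stands on three; the foot at x -70, y -55 mm is short and hangs in the air. Pressing that corner with some 7 to 10 N rocks it down. Origin: at bench level under the base's centre, z up.
- short_foot: The short domed foot (radius 11 mm). Origin: its lowest point, which hangs 4.5 to 8 mm above the bench (different every time). A locked screw foot that does not yield. A wedge that bears up on it with more than some 7 to 10 N begins to jack the stand off level.
- pad: Round steel touch pad, radius 17 mm, 5 mm thick, fixed on top of the base near the short foot's corner, at x -64, y -49 mm in the stand's frame. Origin: centre of its underside, 40 mm above the bench; press on its top, 45 mm above the bench.
- wedge: Loose hardwood wedge lying flat on the bench, about 90 g, 95 mm long (its x) and 56 mm wide (its y), flat underneath. The thin end, 2 mm thick, is at +x and points roughly to the short foot; the top slopes evenly up to the thick end, an upright face 16 mm high at -x (47.5 mm behind the origin). Origin: centre of its underside; z up. Once snug it stays by friction.
- can: Bystander: upright spray can, radius 27 mm, 160 mm high. Origin: centre of its underside.
- screwdriver: Bystander: screwdriver lying on the bench. Origin: on its underside, about mid-length.
- bush: Bystander: steel guide bush, an upright ring of radius 26 mm, 30 mm high. Origin: centre of its underside.
- cup: Bystander: small moulded plastic cup, radius 32 mm, 50 mm high. Origin: centre of its underside.
- stand_top (a point): Centre of the base's top face. The stand's column (radius 13 mm, 245 mm above the bench) rises from x 45, y 32 mm in the stand's frame; a dial gauge (up to 213 mm high) hangs over the middle of the base, x -37 to -15, y -20 to 36 mm.
Things that resemble listed ones, but are neither listed nor needed, are in the scene too. There is more than one size of the wedge; the one meant has the size given above.

How it is judged:
On the way, in this order (a step that is already met when the one before it is completed fails the run):
1. the wedge sits snug under the short foot, the stand level and nobody pressing the pad (contact force between wedge and short_foot above 0.5 N and angle between stand's own z axis and vertical below 0.009 rad and contact force between the fingers and pad below 0.2 N), for 0.3 s.
2. the pad is pressed with a finger (over 3 N) and the stand does not rock (contact force between the fingers and pad above 3 N and contact force between wedge and short_foot above 1.5 N and angle between stand's own z axis and vertical below 0.009 rad), for 0.2 s.
At the end, for the whole second after the job is handed in: The wedge lies flat on the bench and bears on the short foot with more than 0.4 N, the stand is level within 0.5 degrees and within 20 mm of where it stood, and all is at rest (contact force between wedge and short_foot above 0.4 N and angle between stand's own z axis and vertical below 0.009 rad and angle between wedge's own z axis and vertical below 0.03 rad and height (world z) of wedge below 0.003 m and distance of stand from where it was at the start of the episode below 0.02 m and linear speed of each of wedge, stand below 0.01 m/s); the robot touches nothing.
It fails at once if the wedge is lifted off the bench (height (world z) of wedge above 0.015 m).
It fails at once if the stand is shifted, lifted or tipped (distance of stand from where it was at the start of the episode above 0.03 m or angle between stand's own z axis and vertical above 0.15 rad).
It fails at once if a bystander is disturbed (distance of any of can, screwdriver, bush, cup from where it was at the start of the episode above 0.03 m).
It also fails if it takes over 54 s, if anything falls off the work surface, if the arm or the gripper's body presses on something with over 40 N, if the wrist force passes 120 N, or if a joint passes its speed limit or range.

## Robot

A 6-joint arm with a two-finger parallel gripper is mounted at the origin on the work surface. World frame = base frame: x ahead of the robot, y to its left, z up, the work surface at z = 0. Lengths are in m, angles in rad, forces in N, time in s.
With the tool pointing down it reaches from about 0.425 to 0.925 m from the base axis. Payload 12.5 kg.
Tool frame: the origin (TCP) lies at the very end of the fingers, on their centre line; the grasp point (between the pads) lies 19 mm behind it (bot.grip_point_offset is the distance from the TCP to the grasp point, in m); z points along the fingers, y is the line along which they close (so a half turn about z gives the same grasp; the last joint's range is limited). The gripper opens to 85 mm and grips with 20 to 120 N. Pads are 22 mm wide; open, the fingers measure 114 mm over their backs; the gripper's body (76 mm by 85 mm) begins 54 mm behind the grasp point. The pads swing forward as they close: fully open they stand 13 mm farther back than shut.
Start: joints at [-1.208, 0.491, 1.559, -0, 1.092, -0.106], TCP at [0.282, -0.558, 0.231] pointing down, gripper open.
Joint ranges: [-3.1, 3.1], [-0.84, 2.19], [0.05, 2.79], [-1.13, 4.28], [0.06, 2.93], [-2.69, 2.69]. Speed limits (rad/s): [2.22, 2.22, 2.79, 3.14, 3.14, 3.14].

## Interface

Orientations are given as a unit quaternion [w, x, y, z].
In Python, from plant import bot, imaging, workorder gives the robot as it stands. The module is installed in compiled form; this text tells all that it offers.
- The arm moves only by the tool play_rows, never from a script. Its argument "rows" is a list of rows, each a list of 3 entries, a list of its own where there are three numbers: the shift along the tool's x, y, z in mm, then the turn, a rotation vector about the tool's x, y, z in degrees, then the closure in counts, from 0 (fully open) to 255 (shut). A call has 1 to 5 rows; each row is the pose to reach, as a shift and turn from the pose commanded when the call began, along the tool's axes at that moment; what a row does not reach only later rows make up. A row lasts 1/10 s, in which the tool goes at most 50 mm and 8.59 degrees, less where a joint would pass 70% of its speed; a pose out of reach is approached as far as the arm can. A call with a gripper value outside its range is refused whole. The fingers move at their own pace and stop on an object; "force" is the grip in N (left out, the last holds). Time passes only in rows, so rows that repeat a pose let the fingers close. It gives the time, the measured TCP pose, the force, the opening and the grip force at its end, in the units of the state.
- bot.state(): the state, without advancing time (a new reading comes with each control period).
- imaging.read_camera(name): name is "scene" or "top"; returns the picture (480x640x3 uint8, blue, green, red); there is no depth.
- imaging.camera_model(name): a dict with "intrinsics" (3x3 intrinsics, pixels), "position" and "orientation" of the camera in the world. Camera axes: x right, y down, z forward; pixel columns grow to the right and rows downward; lengths in m; the calibration is good to about 2 mm. A picture is of the moment at which its call begins. camera_model takes no time and is no camera call.
- workorder.close_job(): hands the job in; it is judged then, once.
The state is a dict: "clock": time; "q": joint angles; "joint_vel": joint speeds; "joint_efforts": joint torques, N m; "ee_pos": TCP position; "eef_rot": TCP orientation; "wrist_force": force on the tool from outside, world axes, zero at the start; "moment": the same for the moment, N m; "gripper_width": opening from 0.0 (shut) to 1.0 (fully open); "finger_force": force on a finger pad.
Only numpy, scipy, OpenCV 4.12 (cv2) and the standard library are available. Lean on these libraries where they do the work, as an engineer would, in place of code of your own. Each camera call takes 0.05 s, during which the arm holds its last target. There are 200 camera calls.

## Working session

There is one attempt and no reset: what is moved stays moved. The work goes in short steps, Python scripts to look and compute and a tool call to move; the robot and the scene stay as the last step left them, time stands still between calls to the robot, and variables do not carry over. Pictures are saved under pics/ and viewed, at most 10 in all, crops included, and the job is handed in when it is done.

Besides the shell and the picture viewer there is one more tool, called as name(argument=value, ...), one argument or row to a line, values as JSON. play_rows: Moves the arm, as the interface text tells. Its arguments: {"type":"object","properties":{"rows":{"type":"array","items":{"type":"array"}},"force":{"type":"number"}},"required":["rows"]}

```bash
mkdir -p pics; cat > h.py <<'E'
import numpy as np, cv2
from plant import bot, imaging, workorder
from scipy.spatial.transform import Rotation as R
def cam(n):
    m=imaging.camera_model(n); q=m["orientation"]
    return np.array(m["intrinsics"]),np.array(m["position"]),R.from_quat([q[1],q[2],q[3],q[0]]).as_matrix()
def ray(n,u,v,z):
    K,p,r=cam(n); d=r@np.linalg.solve(K,[u,v,1.]); return p+d*(z-p[2])/d[2]
def proj(n,X):
    K,p,r=cam(n); c=K@(r.T@(np.array(X,float)-p)); return c[:2]/c[2]
E
python3 - <<'E'
from h import *
for n in("scene","top"):
    cv2.imwrite(f"pics/{n}0.png",imaging.read_camera(n)); K,p,r=cam(n); print(n,K[0,0],p.round(3),r[:,2].round(2))
s=bot.state();print(s["ee_pos"],s["eef_rot"],s["wrist_force"],s["clock"])
E
```

```text
scene 454.6967884359137 [0.983 0.37  0.948] [-0.4  -0.33 -0.86]
top 562.9702049485753 [0.389 0.013 1.509] [ 0.12 -0.   -0.99]
[ 0.28233805 -0.55737174  0.23079474] [-4.99742043e-04  9.72647623e-01  2.32285054e-01 -6.82063149e-05] [-0.67389823 -0.20531083  0.65503606] 0.1
```

View pics/top0.png

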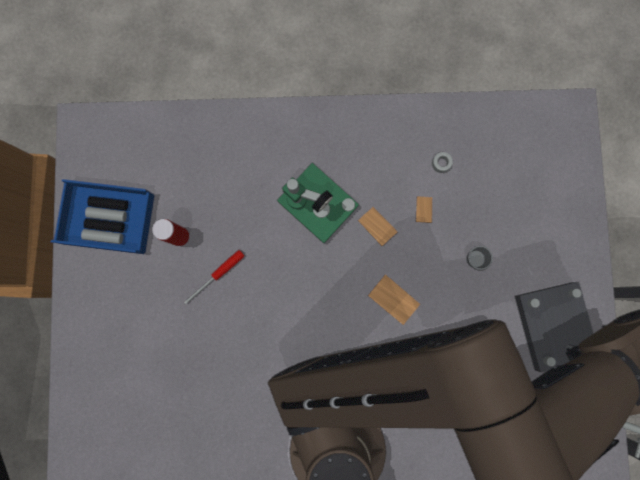

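View pics/scene0.png

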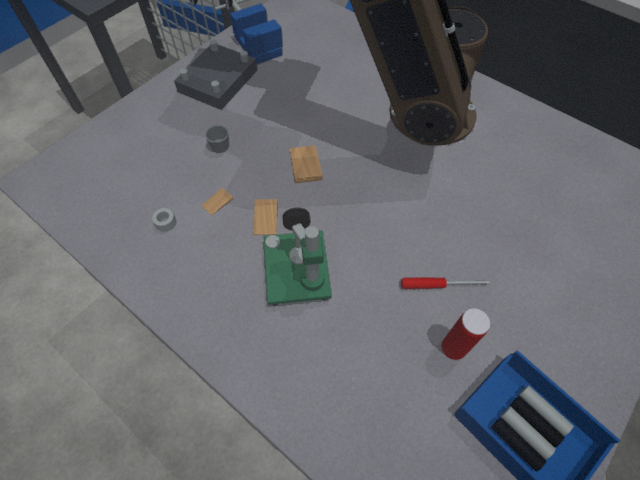

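Top view: three wooden pieces, at (378,226) next to the pad corner, (424,210) small, and (395,299) large. The green stand is at (318,202) and its pad at (348,205). The bystanders are well clear. I'll measure all three and enlarge the candidates.

```bash
cat > m.py <<'E'
from h import *
def wood(n,img):
    h=cv2.cvtColor(img,cv2.COLOR_BGR2HSV); m=cv2.inRange(h,(8,90,90),(22,255,255))
    cs=cv2.findContours(cv2.morphologyEx(m,cv2.MORPH_CLOSE,np.ones((3,3))),0,2)[0]
    return [c for c in cs if 150<cv2.contourArea(c)<4000]
def green(n,img):
    h=cv2.cvtColor(img,cv2.COLOR_BGR2HSV); m=cv2.inRange(h,(60,90,30),(90,255,255))
    return max(cv2.findContours(m,0,2)[0],key=cv2.contourArea)
def rect(n,c,z):
    P=np.array([ray(n,u,v,z)[:2] for u,v in c[:,0]]).astype(np.float32)
    return cv2.minAreaRect(P*1000)
E
python3 - <<'E'
from m import *
for n in("top","scene"):
    I=imaging.read_camera(n)
    for c in wood(n,I):
        r=rect(n,c,.006); print(n,c[:,0].mean(0).round(),"wood",np.round(r[0],1),np.round(r[1],1),round(r[2],1))
    g=green(n,I); r=rect(n,g,.04); print(n,"green",np.round(r[0],1),np.round(r[1],1),round(r[2],1), cv2.boxPoints(r).round().tolist())
    if n=="top": a=cv2.resize(I[150:335,270:460],None,fx=3.2,fy=3.2,interpolation=cv2.INTER_CUBIC)
    else: b=cv2.resize(I[130:320,190:350],None,fx=3.2,fy=3.2,interpolation=cv2.INTER_CUBIC)
cv2.imwrite("pics/c1.png",cv2.resize(a,(600,584)))
cv2.imwrite("pics/c2.png",cv2.resize(b[:590],(500,590)))
E
```

```text
top [394. 300.] wood [ 381.8 -160.7] [119.2  71. ] 48.0
top [376. 227.] wood [ 578.5 -124.8] [93.3 53.8] 42.7
top [424. 212.] wood [ 620.4 -251.7] [40.5 68.3] 87.1
top [ 33. 222.] wood [612.9 827.3] [ 86.2 389.5] 85.3
top green [646.7  37.5] [179.  136.9] 45.9 [[535.0, 21.0], [634.0, -74.0], [758.0, 54.0], [660.0, 149.0]]
scene [266. 223.] wood [ 577.4 -125.6] [102.5  54.4] 40.9
scene [215. 202.] wood [ 620.4 -252.9] [44.4 71. ] 85.7
scene [306. 164.] wood [ 382.3 -158.5] [118.5  70.9] 48.6
scene green [645.1  35.7] [170.2 136.7] 46.1 [[537.0, 22.0], [635.0, -73.0], [753.0, 50.0], [655.0, 144.0]]
```

View pics/c1.png

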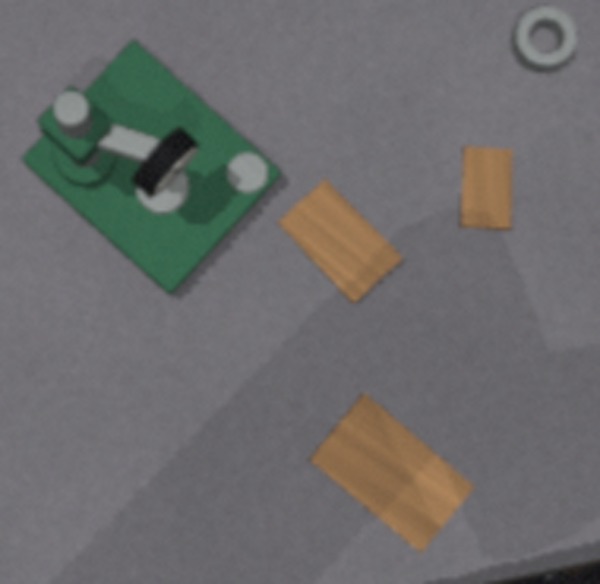

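View pics/c2.png

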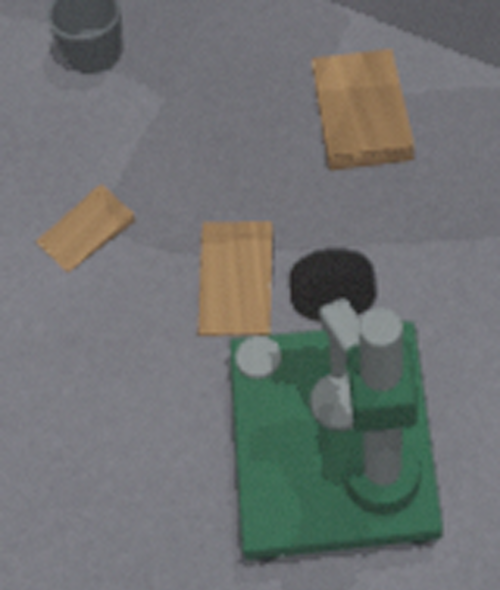

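The middle piece (376,227) measures 93x54 to 102x54 mm, so it is the 95x56 wedge. The others measure 119x71 at (394,300) and 68x41 at (424,212), so they don't fit. The crops show its plain thin end towards the pad corner of the base, at crop (278,175). Next I'll refine the stand pose and work out the approach.

```bash
cat > goal.py <<'E'
from h import *
def rel(X,yaw):   # shift in tool axes mm, and rz deg to make tool x point to yaw (world deg)
    s=bot.state(); q=s["eef_rot"]; r=R.from_quat([q[1],q[2],q[3],q[0]])
    T=R.from_euler('z',yaw,degrees=True)*R.from_euler('x',180,degrees=True)
    return (r.inv().apply(np.array(X)-s["ee_pos"])*1000).round(1),(r.inv()*T).as_rotvec(degrees=True).round(1)
E
python3 - <<'E'
from goal import *; from m import *
print("pad",ray("scene",272.6,241.2,.045),ray("top",348.5,204.5,.045))
y=np.radians(45.8); c=np.array([.6458,.0362]); M=np.array([[np.cos(y),-np.sin(y)],[np.sin(y),np.cos(y)]])
pad=c+M@[-.064,-.049]; foot=c+M@[-.07,-.055]; print("model pad",pad,"foot",foot)
I=imaging.read_camera("top")
for n in("top","scene"):
    I=imaging.read_camera(n)
    for k in wood(n,I):
        r=rect(n,k,.004)
        if 85<max(r[1])<108 and min(r[1])>50:
            print(n,cv2.boxPoints(r).round(1).tolist())
            a=cv2.approxPolyDP(k,4,True)[:,0]; print(a.tolist(),[(ray(n,u,v,0)[:2]*1000).round(0).tolist() for u,v in a])
w=np.array([.578,-.125])
for a in(41.,42.): 
    t=np.radians(a); d=foot-w; print(a,"foot in wedge",d@[np.cos(t),np.sin(t)],d@[-np.sin(t),np.cos(t)])
t=np.radians(42); u=np.array([np.cos(t),np.sin(t)])
p=w-u*(.0475+.011+.025)
print(p,rel([*p,.1],42),rel([*p,.005],42))
E
```

```text
pad [ 0.6331828  -0.04525826  0.045     ] [ 0.63330321 -0.04799175  0.045     ]
model pad [ 0.63631005 -0.04384337] foot [ 0.63642853 -0.05232782]
top [[526.2000122070312, -136.8000030517578], [562.7000122070312, -176.39999389648438], [631.2999877929688, -113.0999984741211], [594.7999877929688, -73.5]]
[[372, 208], [359, 221], [383, 244], [396, 231]] [[629.0, -113.0], [595.0, -77.0], [530.0, -139.0], [565.0, -176.0]]
scene [[519.9000244140625, -139.6999969482422], [555.5, -180.89999389648438], [632.7000122070312, -114.19999694824219], [597.0, -73.0]]
[[255, 200], [254, 234], [275, 233], [276, 200]] [[554.0, -183.0], [630.0, -115.0], [595.0, -77.0], [519.0, -142.0]]
41.0 foot in wedge 0.09177380624818579 0.016513825874369607
42.0 foot in wedge 0.09204803465397181 0.014909636971762584
[ 0.51594741 -0.18087241] (array([ 378.6, -230.5,  131.2]), array([ -0. ,  -0. , -15.1])) (array([ 378.6, -230.4,  226.2]), array([ -0. ,  -0. , -15.1]))
```

play_rows(
  rows=[
    [[45, -28, 10], [0, 0, -3], 180],
    [[85, -52, 25], [0, 0, -6], 180],
    [[125, -77, 40], [0, 0, -9], 180],
    [[165, -101, 55], [0, 0, -12], 180],
    [[200, -122, 66], [0, 0, -15.1], 180],
  ],
)

```text
clock: 0.85
ee_pos: [0.4064, -0.3563, 0.1647]
eef_rot: [-0.0, 0.933, 0.359, -0.0]
wrist_force: [1.4, -0.1, -0.1]
gripper_width: 0.293
finger_force: 0.0
```

```bash
python3 - <<'E'
from goal import *
s=bot.state();print(s["ee_pos"],s["clock"],s["gripper_width"],s["wrist_force"]); print(rel([.516,-.181,.1],42))
E
```

```text
[ 0.40638309 -0.35634706  0.16468698] 0.85 0.29343693157782047 [ 1.40477444 -0.06245275 -0.0758769 ]
(array([198.9, -56.6,  64.7]), array([-0. , -0. ,  0.1]))
```

play_rows(
  rows=[
    [[40, -11, 13], [0, 0, 0], 180],
    [[80, -23, 26], [0, 0, 0], 180],
    [[120, -34, 39], [0, 0, 0], 180],
    [[160, -45, 52], [0, 0, 0], 180],
    [[199, -56.5, 64.5], [0, 0, 0], 180],
  ],
)

```text
clock: 1.35
ee_pos: [0.5168, -0.1818, 0.1004]
eef_rot: [0.0, 0.934, 0.358, 0.0]
wrist_force: [0.4, -0.2, 0.2]
gripper_width: 0.296
finger_force: 0.0
```

play_rows(
  rows=[
    [[0, 0, 30], [0, 0, 0], 180],
    [[0, 0, 60], [0, 0, 0], 180],
    [[0, 0, 80], [0, 0, 0], 180],
    [[0, 0, 90], [0, 0, 0], 180],
    [[0, 0, 90], [0, 0, 0], 180],
  ],
)

```text
clock: 1.85
ee_pos: [0.5155, -0.1832, 0.0099]
eef_rot: [-0.001, 0.934, 0.358, -0.001]
wrist_force: [0.4, -0.1, -0.7]
gripper_width: 0.295
finger_force: 0.0
```

```bash
python3 - <<'E'
from goal import *
s=bot.state();print(s["ee_pos"],s["clock"],s["gripper_width"],s["wrist_force"]); print(rel([.516,-.181,.005],42))
cv2.imwrite("pics/t1.png",cv2.resize(imaging.read_camera("scene")[100:280,170:370],None,fx=3,fy=3,interpolation=2))
E
```

```text
[ 0.51554675 -0.18321342  0.00989439] 1.85 0.2951031352369629 [ 0.38242289 -0.06577666 -0.67092444]
(array([ 1.8, -1.3,  4.9]), array([-0.1,  0. , -0. ]))
```

View pics/t1.png

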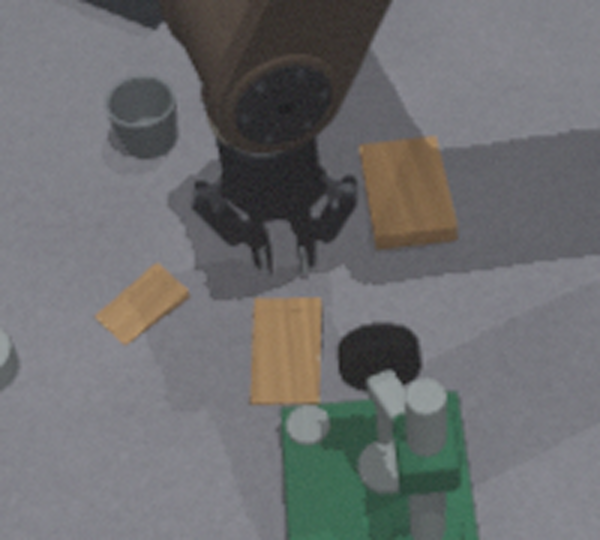

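The fingers are centred behind the wedge's upright thick face, whose rear edge is at crop row 298. Next I lower a little, make contact and push obliquely towards the foot.

play_rows(
  rows=[
    [[0, -1, 4], [0, 0, 0], 180],
    [[8, -1, 4], [0, 0, 0], 180],
    [[15, -1, 4], [0, 0, 0], 180],
    [[20, -1, 4], [0, 0, 0], 180],
    [[23, -2, 4], [0, 0, 0], 180],
  ],
)

```text
clock: 2.4
ee_pos: [0.5324, -0.166, 0.0071]
eef_rot: [0.0, 0.934, 0.358, 0.0]
wrist_force: [-0.8, -0.9, 1.2]
gripper_width: 0.295
finger_force: 0.0
```

play_rows(
  rows=[
    [[3, -0.6, 0], [0, 0, 0], 180],
    [[7, -1.4, 0], [0, 0, 0], 180],
    [[11, -2.2, 0], [0, 0, 0], 180],
    [[15, -3, 0], [0, 0, 0], 180],
    [[19, -4, 0], [0, 0, 0], 180],
  ],
)

```text
clock: 2.9
ee_pos: [0.5433, -0.1506, 0.0068]
eef_rot: [0.0, 0.934, 0.358, -0.0]
wrist_force: [-0.5, -1.1, 1.6]
gripper_width: 0.295
finger_force: 0.5
```

play_rows(
  rows=[
    [[4, -0.8, 0], [0, 0, 0], 180],
    [[8, -1.6, 0], [0, 0, 0], 180],
    [[12, -2.4, 0], [0, 0, 0], 180],
    [[16, -3.2, 0], [0, 0, 0], 180],
    [[20, -4, 0], [0, 0, 0], 180],
  ],
)

```text
clock: 3.4
ee_pos: [0.5555, -0.1342, 0.0068]
eef_rot: [0.0, 0.934, 0.358, 0.0]
wrist_force: [-1.2, -1.0, 1.6]
gripper_width: 0.299
finger_force: 0.5
```

```bash
cat > look.py <<'E'
from m import *
import sys
s=bot.state();print(s["ee_pos"].round(4) if hasattr(s["ee_pos"],'round') else s["ee_pos"],s["clock"],np.round(s["wrist_force"],2))
foot=np.array([634.5,-54])
I=imaging.read_camera("scene")
for k in wood("scene",I):
    r=rect("scene",k,.004); 
    if abs(min(r[1])-56)<6 and abs(r[0][0]-600)<60: print(np.round(r[0],1),np.round(r[1],1),r[2],cv2.boxPoints(r).round().tolist())
r=rect("scene",green("scene",I),.04); print("green",np.round(r[0],1),np.round(r[1],1),round(r[2],1))
if len(sys.argv)>1: cv2.imwrite(sys.argv[1],cv2.resize(I[130:290,200:380],None,fx=3.3,fy=3.3,interpolation=2))
E
python3 look.py pics/t2.png
```

```text
[ 0.5555 -0.1342  0.0068] 3.4 [-1.2  -0.95  1.65]
[596. -99.] [103.   54.3] 41.89128112792969 [[539.0, -113.0], [576.0, -154.0], [652.0, -85.0], [616.0, -44.0]]
green [644.9  35.4] [170.2 136.6] 45.7
```

View pics/t2.png

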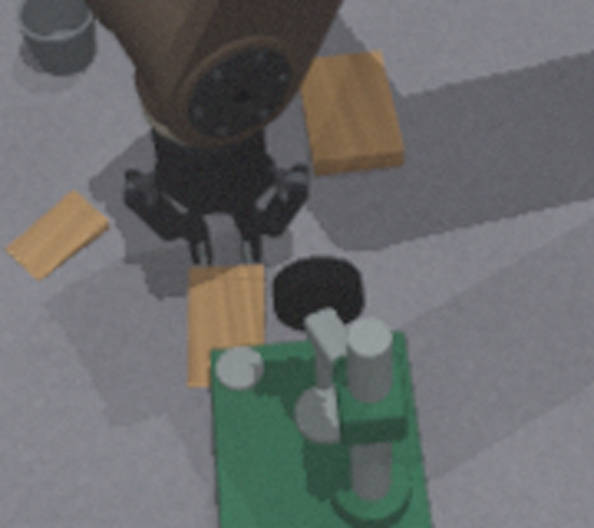

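The wedge has moved straight, yaw still about 42°, and its thin end is just entering under the base. The stand is unmoved. I'll push on with smaller steps.

play_rows(
  rows=[
    [[4, -0.6, 0], [0, 0, 0], 180],
    [[8, -1.2, 0], [0, 0, 0], 180],
    [[12, -1.8, 0], [0, 0, 0], 180],
    [[15, -2.3, 0], [0, 0, 0], 180],
    [[18, -2.7, 0], [0, 0, 0], 180],
  ],
)

```text
clock: 3.95
ee_pos: [0.5671, -0.1202, 0.0068]
eef_rot: [0.0, 0.934, 0.358, -0.0]
wrist_force: [-0.5, -1.0, 1.0]
gripper_width: 0.295
finger_force: 0.4
```

play_rows(
  rows=[
    [[1, -0.1, 0], [0, 0, 0], 180],
    [[2, -0.3, 0], [0, 0, 0], 180],
    [[3, -0.5, 0], [0, 0, 0], 180],
    [[4, -0.6, 0], [0, 0, 0], 180],
  ],
)

```text
clock: 4.35
ee_pos: [0.5695, -0.1173, 0.0068]
eef_rot: [0.0, 0.934, 0.358, -0.0]
wrist_force: [-0.4, -0.2, 1.1]
gripper_width: 0.294
finger_force: 0.3
```

play_rows(
  rows=[
    [[1, -0.1, 0], [0, 0, 0], 180],
    [[2, -0.3, 0], [0, 0, 0], 180],
    [[2, -0.3, 0], [0, 0, 0], 180],
  ],
)

```text
clock: 4.65
ee_pos: [0.5707, -0.1157, 0.0068]
eef_rot: [0.0, 0.934, 0.358, -0.0]
wrist_force: [-1.6, -1.7, 1.3]
gripper_width: 0.294
finger_force: 0.9
```

play_rows(
  rows=[
    [[1, 0, 0], [0, 0, 0], 180],
    [[1, 0, 0], [0, 0, 0], 180],
  ],
)

```text
clock: 4.85
ee_pos: [0.5713, -0.1151, 0.0068]
eef_rot: [-0.0, 0.934, 0.358, -0.0]
wrist_force: [-4.0, -2.3, 0.9]
gripper_width: 0.293
finger_force: 1.9
```

play_rows(
  rows=[
    [[1, 0, 0], [0, 0, 0], 180],
    [[1, 0, 0], [0, 0, 0], 180],
  ],
)

```text
clock: 5.05
ee_pos: [0.572, -0.1145, 0.0068]
eef_rot: [-0.0, 0.934, 0.358, -0.0]
wrist_force: [-4.5, -2.4, 1.7]
gripper_width: 0.297
finger_force: 2.6
```

play_rows(
  rows=[
    [[1, 0, 0], [0, 0, 0], 180],
    [[1, 0, 0], [0, 0, 0], 180],
  ],
)

```text
clock: 5.25
ee_pos: [0.5726, -0.1139, 0.0068]
eef_rot: [-0.0, 0.934, 0.358, -0.0]
wrist_force: [-4.5, -4.1, 1.1]
gripper_width: 0.295
finger_force: 3.3
```

Push force is about 6 N and rising, so the wedge is seated. I'll draw back and look.

play_rows(
  rows=[
    [[-1, 0, 0], [0, 0, 0], 180],
    [[-4, 0, 0], [0, 0, 0], 180],
    [[-12, 0, 0], [0, 0, 0], 180],
    [[-25, 0, 0], [0, 0, 0], 180],
    [[-30, 0, 0], [0, 0, 0], 180],
  ],
)

```text
clock: 5.75
ee_pos: [0.5495, -0.1346, 0.0068]
eef_rot: [-0.0, 0.934, 0.358, -0.0]
wrist_force: [0.1, 0.4, 0.0]
gripper_width: 0.294
finger_force: 0.0
```

play_rows(
  rows=[
    [[0, 0, -30], [0, 0, 0], 255],
    [[0, 0, -65], [0, 0, 0], 255],
    [[0, 0, -100], [0, 0, 0], 255],
    [[0, 0, -120], [0, 0, 0], 255],
    [[0, 0, -120], [0, 0, 0], 255],
  ],
)

```text
clock: 6.25
ee_pos: [0.5515, -0.1345, 0.1296]
eef_rot: [0.002, 0.934, 0.358, 0.002]
wrist_force: [-0.0, 0.2, -0.2]
gripper_width: 0.003
finger_force: 0.0
```

```bash
python3 look.py pics/t3.png; python3 - <<'E'
from goal import *
# press pose: tool tilted so the body leans outward (along world -y, stand corner direction); approx world tilt axis
s=bot.state(); q=s["eef_rot"]; r=R.from_quat([q[1],q[2],q[3],q[0]]); print(s["q"])
for yaw in(42,):
    T=R.from_euler('z',yaw,degrees=True)*R.from_euler('x',180,degrees=True)
    out=np.array([np.cos(np.radians(45.8+218)),np.sin(np.radians(45.8+218)),0]) # outward corner direction
    ax=np.cross([0,0,1],out)   # rotate up-vector toward out
    T2=R.from_rotvec(ax*np.radians(20))*T
    print("tool z",T2.apply([0,0,1]).round(3),"rotvec",(r.inv()*T2).as_rotvec(degrees=True).round(2))
    for X in([.6335,-.050,.10],[.6335,-.050,.06],[.6335,-.050,.045]): print((r.inv().apply(np.array(X)-s["ee_pos"])*1000).round(1))
E
```

```text
[ 0.5515 -0.1345  0.1296] 6.25 [-0.    0.22 -0.15]
[614.2 -77.8] [101.9  52. ] 41.82667922973633 [[559.0, -92.0], [594.0, -131.0], [670.0, -63.0], [635.0, -24.0]]
green [645.1  35.7] [170.5 136.3] 45.7
[-3.55464346e-01  5.34864209e-01  1.81137976e+00 -3.97803589e-05
  7.92783442e-01  4.83440270e-01]
tool z [ 0.037  0.34  -0.94 ] rotvec [13.47 14.84 -0.04]
[117.7  -7.4  28. ]
[117.7  -7.5  68. ]
[117.7  -7.6  83. ]
```

View pics/t3.png

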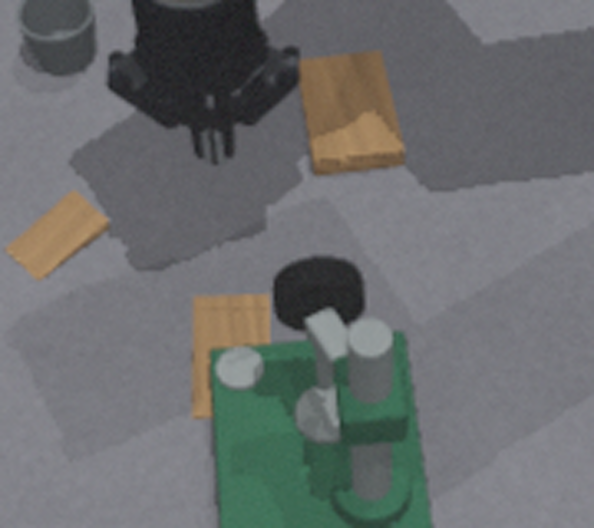

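The wedge sits about 19 mm under the foot (thin corner visible at (200,415)), the stand is unmoved, and the arm is clear. The pad is at (240,368), next to the gauge. I'll press it with closed fingers, the tool tilted 25° back so the gripper body clears the gauge.

play_rows(
  rows=[
    [[10, -2, 0], [0, 8, 0], 255],
    [[25, -4, 5], [0, 16, 0], 255],
    [[40, -6, 15], [0, 25, 0], 255],
    [[60, -8, 25], [0, 25, 0], 255],
    [[80, -10.5, 30], [0, 25, 0], 255],
  ],
)

```text
clock: 6.8
ee_pos: [0.6019, -0.0731, 0.0939]
eef_rot: [-0.079, 0.912, 0.348, 0.201]
wrist_force: [-0.8, 0.9, 0.5]
gripper_width: 0.002
finger_force: 0.0
```

```bash
python3 - <<'E'
from goal import *
s=bot.state(); q=s["eef_rot"]; r=R.from_quat([q[1],q[2],q[3],q[0]])
print(s["ee_pos"],r.apply([0,0,1]).round(3),s["wrist_force"])
for z in(.08,.06,.053,.050): print(z,(r.inv().apply(np.array([.6385,-.042,z])-s["ee_pos"])*1000).round(1))
E
```

```text
[ 0.60189114 -0.0730755   0.09391709] [ 0.312  0.283 -0.907] [-0.79877548  0.88541207  0.47053628]
0.08 [37.7  1.2 32.9]
0.06 [29.2  1.3 51. ]
0.053 [26.3  1.3 57.3]
0.05 [25.   1.4 60.1]
```

play_rows(
  rows=[
    [[14, 0.5, 12], [0, 0, 0], 255],
    [[28, 1, 24], [0, 0, 0], 255],
    [[38, 1, 33], [0, 0, 0], 255],
    [[31, 1, 47], [0, 0, 0], 255],
    [[27, 1.3, 55.5], [0, 0, 0], 255],
  ],
)

```text
clock: 7.3
ee_pos: [0.6398, -0.0407, 0.0569]
eef_rot: [-0.078, 0.911, 0.35, 0.202]
wrist_force: [0.0, 0.5, 0.3]
gripper_width: -0.001
finger_force: 0.0
```

```bash
python3 look.py pics/t4.png
```

```text
[ 0.6398 -0.0407  0.0569] 7.3 [0.05 0.54 0.26]
green [645.   35.6] [171.2 136.5] 45.7
```

View pics/t4.png

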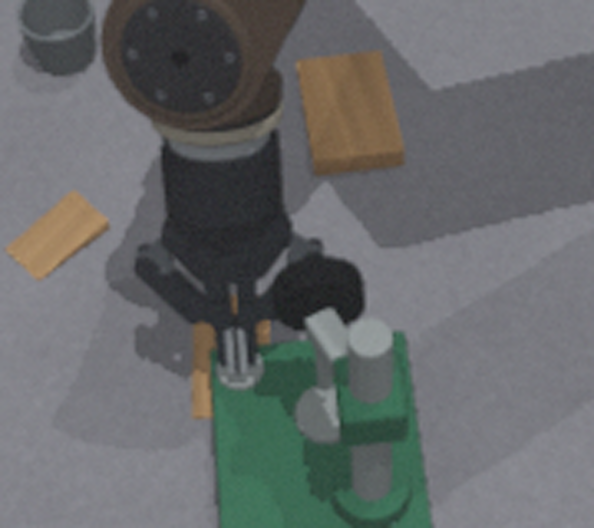

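The fingertips are over the pad at (240,372), the gripper is clear of the gauge and no force reads. I'll press straight down in small steps.

play_rows(
  rows=[
    [[-0.8, 0, 1.8], [0, 0, 0], 255],
    [[-1.7, 0, 3.6], [0, 0, 0], 255],
    [[-2.1, 0, 4.5], [0, 0, 0], 255],
    [[-2.1, 0, 4.5], [0, 0, 0], 255],
  ],
)

```text
clock: 7.75
ee_pos: [0.6398, -0.0416, 0.0532]
eef_rot: [-0.077, 0.912, 0.349, 0.202]
wrist_force: [0.4, 0.2, -0.2]
gripper_width: -0.002
finger_force: 0.0
```

play_rows(
  rows=[
    [[-0.4, 0, 0.9], [0, 0, 0], 255],
    [[-0.4, 0, 0.9], [0, 0, 0], 255],
  ],
)

```text
clock: 7.95
ee_pos: [0.6397, -0.0415, 0.0521]
eef_rot: [-0.077, 0.912, 0.35, 0.202]
wrist_force: [-0.0, -0.3, 0.2]
gripper_width: -0.003
finger_force: 0.0
```

play_rows(
  rows=[
    [[-0.4, 0, 0.9], [0, 0, 0], 255],
    [[-0.4, 0, 0.9], [0, 0, 0], 255],
  ],
)

```text
clock: 8.15
ee_pos: [0.6397, -0.0414, 0.0509]
eef_rot: [-0.077, 0.912, 0.35, 0.202]
wrist_force: [-0.1, -0.2, 0.4]
gripper_width: -0.006
finger_force: 0.0
```

play_rows(
  rows=[
    [[-0.4, 0, 0.9], [0, 0, 0], 255],
    [[-0.4, 0, 0.9], [0, 0, 0], 255],
  ],
)

```text
clock: 8.35
ee_pos: [0.6397, -0.0413, 0.0499]
eef_rot: [-0.078, 0.912, 0.35, 0.202]
wrist_force: [-0.1, -0.2, -0.4]
gripper_width: 0.0
finger_force: 0.0
```

play_rows(
  rows=[
    [[-0.4, 0, 0.9], [0, 0, 0], 255],
    [[-0.4, 0, 0.9], [0, 0, 0], 255],
  ],
)

```text
clock: 8.55
ee_pos: [0.6397, -0.0414, 0.0489]
eef_rot: [-0.077, 0.912, 0.35, 0.202]
wrist_force: [-1.0, 0.1, -0.1]
gripper_width: 0.001
finger_force: 0.0
```

play_rows(
  rows=[
    [[-0.4, 0, 0.9], [0, 0, 0], 255],
    [[-0.4, 0, 0.9], [0, 0, 0], 255],
  ],
)

```text
clock: 8.75
ee_pos: [0.6398, -0.0414, 0.0481]
eef_rot: [-0.077, 0.912, 0.35, 0.202]
wrist_force: [-0.7, -0.9, 0.9]
gripper_width: 0.001
finger_force: 0.6
```

play_rows(
  rows=[
    [[-0.2, 0, 0.5], [0, 0, 0], 255],
    [[-0.2, 0, 0.5], [0, 0, 0], 255],
  ],
)

```text
clock: 8.95
ee_pos: [0.6399, -0.0413, 0.0478]
eef_rot: [-0.077, 0.912, 0.35, 0.202]
wrist_force: [-2.0, -1.1, 5.1]
gripper_width: -0.002
finger_force: 2.4
```

play_rows(
  rows=[
    [[-0.1, 0, 0.3], [0, 0, 0], 255],
    [[-0.1, 0, 0.3], [0, 0, 0], 255],
    [[-0.1, 0, 0.3], [0, 0, 0], 255],
    [[-0.1, 0, 0.3], [0, 0, 0], 255],
    [[-0.1, 0, 0.3], [0, 0, 0], 255],
  ],
)

```text
clock: 9.45
ee_pos: [0.6399, -0.0414, 0.0477]
eef_rot: [-0.077, 0.912, 0.35, 0.202]
wrist_force: [-2.1, -0.4, 7.4]
gripper_width: 0.0
finger_force: 3.5
```

It holds firm: 7.4 N with about 0.1 mm of give. Drawing back up and away.

play_rows(
  rows=[
    [[1, 0, -2], [0, 0, 0], 255],
    [[4, 0, -9], [0, 0, 0], 255],
    [[10, 0, -22], [0, 0, 0], 255],
    [[0, 0, -45], [0, 0, 0], 255],
    [[-15, 0, -80], [0, 0, 0], 255],
  ],
)

```text
clock: 9.95
ee_pos: [0.6041, -0.0725, 0.1134]
eef_rot: [-0.078, 0.911, 0.35, 0.201]
wrist_force: [-0.2, -0.0, 0.3]
gripper_width: -0.002
finger_force: 0.0
```

play_rows(
  rows=[
    [[-15, 0, -35], [0, 0, 0], 255],
    [[-30, 0, -70], [0, 0, 0], 255],
    [[-30, 0, -70], [0, 0, 0], 255],
    [[-30, 0, -70], [0, 0, 0], 255],
  ],
)

```text
clock: 10.35
ee_pos: [0.5624, -0.1114, 0.1648]
eef_rot: [-0.077, 0.912, 0.349, 0.203]
wrist_force: [0.5, 0.4, 0.6]
gripper_width: -0.002
finger_force: 0.0
```

```bash
python3 look.py pics/t5.png
```

```text
[ 0.5624 -0.1114  0.1648] 10.35 [0.5  0.36 0.58]
[613.3 -78.7] [99.6 52. ] 41.82667922973633 [[559.0, -93.0], [594.0, -131.0], [668.0, -65.0], [633.0, -26.0]]
green [645.2  35.6] [170.6 136.4] 45.9
```

View pics/t5.png

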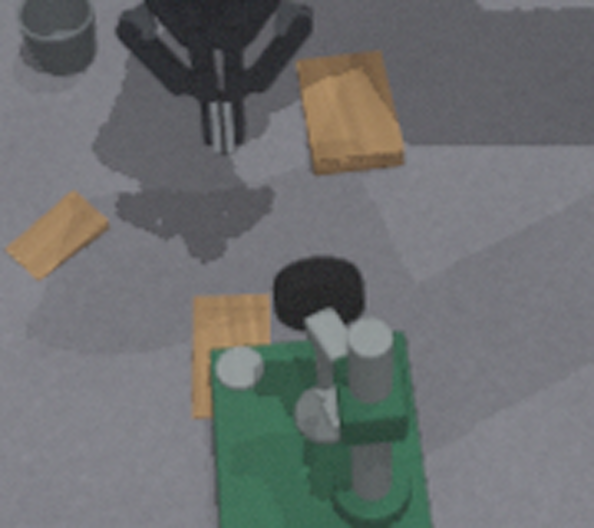

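The wedge, stand and bystanders are unchanged, and the arm is clear. Handing in.

```bash
python3 -c "
from plant import workorder
print(workorder.close_job())"
```

```text
the job is handed in; nothing more can be done
None
```

The job is handed in, but no verdict came back: the wedge is snug under the short foot (push force rose from about 1 N to 6 N), the pad took a 7.4 N press with only about 0.1 mm of give, the arm is clear, and the stand and the nearby wood pieces and cup show no visible movement; I could not read the wedge-to-foot force or the stand's tilt directly.

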